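# Put the ward's label printer back to work

### The job

The medicine-label printer has a fresh roll in it and its lid still up. Push the lid down until it clicks shut, then switch the printer on by pressing down the raised left half of its black rocker, and then press the green feed key fully down and let it come up again. Leave the red cancel key alone, do not lift the lid or pick anything up, and do not disturb the stock standing round the printer.

Things in the scene. Friction and masses are not known exactly. Their poses are not given: they have to be found in the camera images.
- printer: Fixed grey label printer, 250 mm deep (x), 200 wide (y), 150 high shut; origin: centre of underside, x front to rear, y to its left, z up. Its front faces the robot, give or take 0.4 rad: a control deck 113 mm high, sloping down to the front by 0.1 rad, with black rocker (y = +54 mm), green feed key (y = -10) and red cancel key (y = -66), all at x = -89. Behind the deck: roll compartment and lid.
- lid (a joint): Opening of the lid, rad: 0 shut, grows as its front edge rises, at most 1.2; starts at 0.7 to 1.0. Grey cover 196 mm wide, flat top ending 135 mm from the hinge, then a slanted brow to 162 mm. It stays where it is left (stiff hinge). From about 0.07 a spring catch resists; pushed at lid_push it takes about 10 N to go over, then the lid snaps shut (below 0.01) and is held.
- lid_hinge (a point): Middle of the lid's hinge line (along the printer's y), 115 mm behind the printer's origin and 110 mm above its underside.
- lid_push (a point): Point on the outer face of the lid's flat top, mid width, 25 mm behind its front end; 110 mm forward of the hinge line and 42 mm above it when shut (152 mm above the table). It moves with the lid; its z axis is the outward normal of the flat top, its x axis points to the hinge end.
- power (a joint): Angle of the power rocker, rad: 0 is off (left half raised), 0.38 is on (left half down, right half raised). It has an over-centre spring: past 0.19 it snaps over and stays.
- power_on (a point): Where to press to switch on: top of the rocker's left half, 13 mm left of its pivot, 9 mm above the fascia when off and 4 mm when on; it turns with the rocker. Rocker: black, 36 mm long (printer's y), 24 mm wide, a white dot on the left half; about 5 N moves it.
- feed (a joint): How far the green feed key is pressed, m: 0 is up, 0.005 fully down; sprung, 1.5 N to start and 4.5 N at the bottom.
- feed_top (a point): Centre of the top of the green feed key, a cap 26 mm (printer's y) by 20 mm standing 9 mm above the fascia; it moves with the key.
- cancel (a joint): How far the red cancel key is pressed, m; built like the feed key. To be left alone.
- cancel_top (a point): Centre of the top of the red cancel key, the same size as the feed key.
- syrup: Bystander: brown medicine bottle with a white cap, 54 mm in diameter, 112 mm high, loose; origin at the centre of its underside.
- tablets: Bystander: white tablet pot with a green lid, 48 mm in diameter, 75 mm high, loose; origin at the centre of its underside.
- carton: Bystander: white and green medicine carton standing on end, 36 x 62 mm and 98 mm high, loose; origin at the centre of its underside.
- spare_roll: Bystander: spare roll of labels lying flat, 76 mm in diameter, 56 mm high with a 25 mm core, loose; origin at the centre of its underside.

How it is judged:
On the way, in this order (a step that is already met when the one before it is completed fails the run):
1. the lid is clicked shut (value of joint lid below 0.02 rad), for 0.2 s.
2. the printer is switched on at its rocker, the lid still shut (value of joint power above 0.32 rad and value of joint lid below 0.02 rad), for 0.2 s.
3. the feed key is pressed down, with the printer on (all of step 2 and value of joint feed above 0.0035 m), for 0.05 s.
At the end, for the whole second after the job is handed in: The lid is shut and caught (below 0.02 rad), the rocker stands on (above 0.32 rad), the feed key has been pressed and is up again and the cancel key is up (both within 1 mm), and none of the four bystanders has moved by 20 mm or more (all of step 2 and value of joint each of feed, cancel below 0.001 m and distance of each of syrup, tablets, carton, spare_roll from where it was at the start of the episode below 0.02 m); the robot touches nothing.
It fails at once if the printer is switched on before the lid is shut (value of joint power above 0.25 rad and value of joint lid above 0.03 rad).
It fails at once if the feed key is pressed before the printer is on (value of joint feed above 0.0025 m and value of joint power below 0.19 rad).
It fails at once if the red cancel key is pressed (value of joint cancel above 0.002 m).
It fails at once if the lid is lifted farther open (value of joint lid above 1.07 rad).
It fails at once if the bottle, tablet pot, carton or spare roll is lifted, knocked or pushed away (20 mm) (distance of any of syrup, tablets, carton, spare_roll from where it was at the start of the episode above 0.02 m).
It also fails if it takes over 45 s, if anything falls off the work surface, if the arm or the gripper's body presses on something with over 40 N, if the wrist force passes 120 N, or if a joint passes its speed limit or range.

### The arm

A 6-joint arm with a two-finger parallel gripper is mounted at the origin on the work surface. World frame = base frame: x ahead of the robot, y to its left, z up, the work surface at z = 0. Lengths are in m, angles in rad, forces in N, time in s.
With the tool pointing down it reaches from about 0.35 to 0.925 m from the base axis. Payload 6.4 kg.
Tool frame: the origin (TCP) lies at the very end of the fingers, on their centre line; the grasp point (between the pads) lies manip.tcp_to_grasp behind it (manip.tcp_to_grasp is the distance from the TCP to the grasp point, in m); y points along the fingers, z is the direction in which the jaws open and shut, and the axes are right-handed (so a half turn about y gives the same grasp; the last joint's range is limited). The gripper opens to 94 mm and grips with 3 to 60 N. Pads are 16 mm wide; open, the fingers measure 119 mm over their backs; the gripper's body (75 mm by 177 mm) begins 78 mm behind the grasp point.
Start: joints at [-1.454, 0.245, 1.558, -0, 1.339, -0.174], TCP at [0.186, -0.623, 0.205] pointing down, gripper open.
Joint ranges: [-3.13, 3.13], [-1.02, 2.26], [0.13, 2.54], [-0.95, 4.09], [0.21, 2.88], [-2.74, 2.74]. Speed limits (rad/s): [2.57, 2.57, 3.14, 3.14, 3.14, 3.14].

### API

Orientations are given as a unit quaternion [x, y, z, w].
In Python, from cell import manip gives the robot as it stands. The module is installed in compiled form; this text tells all that it offers.
- The arm moves only by the tool carry_out, never from a script. Its argument "motion" is a list of rows, each a list of 2 entries, a list of its own where there are three numbers: the shift along the tool's x, y, z in units of 25 mm (1.0 is 25 mm), then the turn about the tool's y in units of 5 degrees (1.0 is 5 degrees). In form: [[[x, y, z], yaw], ...]. A call has 1 to 12 rows; each row is the pose to reach, as a shift and turn from the pose measured when the call began, along the tool's axes at that moment; what a row does not reach only later rows make up. A row lasts 1/12 s, in which the tool goes at most 41.7 mm and 7.16 degrees, less where a joint would pass 70% of its speed; a pose out of reach is approached as far as the arm can. A call with a gripper value outside its range is refused whole. "gripper" is the gripper's target within -1 to 1 (fully open at 1, half-way at 0, shut at -1), set as the call begins (left out, the last holds). The fingers move at their own pace and stop on an object; "grip_force" is the grip in N (left out, the last holds). Time passes only in rows, so rows that repeat a pose let the fingers close. It gives the time, the measured TCP pose, the force and the opening at its end, in the units of the state.
- manip.sense(): the state, without advancing time (a new reading comes with each control period).
- manip.snapshot(name): name is "scene" or "side" or "wrist"; returns a dict with "frame" (480x640x3 uint8, red, green, blue), "camera_matrix" (3x3 intrinsics, pixels), "k1" (the pictures are not rectified: a ray, as slopes to the right and down, at radius r is drawn at 1 + k1 r^2 times it, then the intrinsics apply), "R" (3x3) and "t" (3): a world point X has camera coordinates R X + t; the wrist camera has in their place "tool_from_camera" (4x4, takes a point from camera to tool coordinates, whose origin is the TCP and whose axes are the tool frame's). Camera axes: x right, y down, z forward; pixel columns grow to the right and rows downward; lengths in m; the calibration is good to about 2 mm. A picture is of the moment at which its call begins: read the wrist's pose just before it. There is no depth.
- manip.hand_in(): hands the job in, once; it reports no verdict.
The state is a dict: "time_s": time; "qpos": joint angles; "joint_vel": joint speeds; "effort": joint torques, N m; "position": TCP position; "orientation": TCP orientation; "ft_force": force on the tool from outside, world axes, zero at the start; "torque": the same for the moment, N m; "gripper_width": finger opening in m.
Only numpy, scipy, OpenCV 4.12 (cv2) and the standard library are available. Lean on these libraries where they do the work, as an engineer would, in place of code of your own. Each camera call takes 0.05 s, during which the arm holds its last target. There are 200 camera calls.

## Working session

There is one attempt and no reset: what is moved stays moved. The work goes in short steps, Python scripts to look and compute and a tool call to move; the robot and the scene stay as the last step left them, time stands still between calls to the robot, and variables do not carry over. Pictures are saved under pics/ and viewed, about 8 in all and at most 12, crops included, and the job is handed in when it is done.

Besides the shell and the picture viewer there is one more tool, called as name(argument=value, ...), one argument or row to a line, values as JSON. carry_out: Moves the arm, as the interface text tells. Its arguments: {"type":"object","properties":{"motion":{"type":"array"},"gripper":{"type":"number"},"grip_force":{"type":"number"}},"required":["motion"]}

```bash
mkdir -p pics; python3 - <<'E'
from cell import manip
import cv2,pickle,numpy as np
s=manip.sense();print({k:np.round(v,3).tolist() for k,v in s.items()},manip.tcp_to_grasp)
d={}
for n in("scene","side","wrist"):
    p=manip.snapshot(n);d[n]=p
    cv2.imwrite(f"pics/{n}0.png",p["frame"][:,:,::-1])
    print(n,{k:np.round(v,3).tolist() for k,v in p.items() if k!="frame"})
pickle.dump((s,d),open("s0.pkl","wb"))
E
```

```text
{'time_s': 0.0, 'qpos': [-1.454, 0.246, 1.559, 0.0, 1.339, -0.174], 'joint_vel': [0.001, 0.001, 0.001, -0.002, -0.001, 0.0], 'effort': [-0.001, -41.583, -31.46, 0.068, 0.033, -0.0], 'position': [0.186, -0.622, 0.204], 'orientation': [-0.102, 0.7, -0.699, 0.102], 'ft_force': [-0.251, 0.358, 0.69], 'torque': [-0.104, -0.03, 0.007], 'gripper_width': 0.094} 0.0188
scene {'camera_matrix': [[468.163, 0.0, 320.728], [0.0, 468.163, 232.01], [0.0, 0.0, 1.0]], 'k1': -0.072, 'R': [[-0.333, 0.943, 0.012], [0.591, 0.218, -0.777], [-0.735, -0.251, -0.63]], 't': [0.141, -0.305, 1.366]}
side {'camera_matrix': [[553.826, 0.0, 312.721], [0.0, 553.826, 237.93], [0.0, 0.0, 1.0]], 'k1': -0.077, 'R': [[1.0, 0.008, 0.01], [0.013, -0.637, -0.771], [0.0, 0.771, -0.637]], 't': [-0.63, 0.119, 0.94]}
wrist {'camera_matrix': [[411.564, 0.0, 323.207], [0.0, 411.564, 240.228], [0.0, 0.0, 1.0]], 'k1': -0.052, 'tool_from_camera': [[-0.001, 0.962, 0.273, -0.079], [-0.0, -0.273, 0.962, -0.18], [1.0, 0.001, 0.001, 0.0], [0.0, 0.0, 0.0, 1.0]]}
```

View pics/scene0.png

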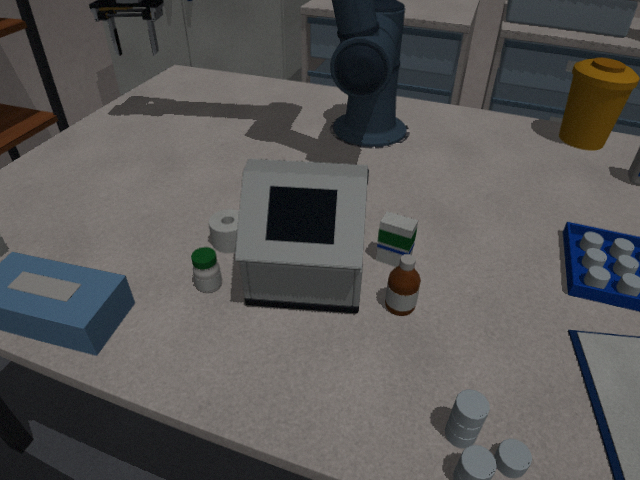

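View pics/side0.png

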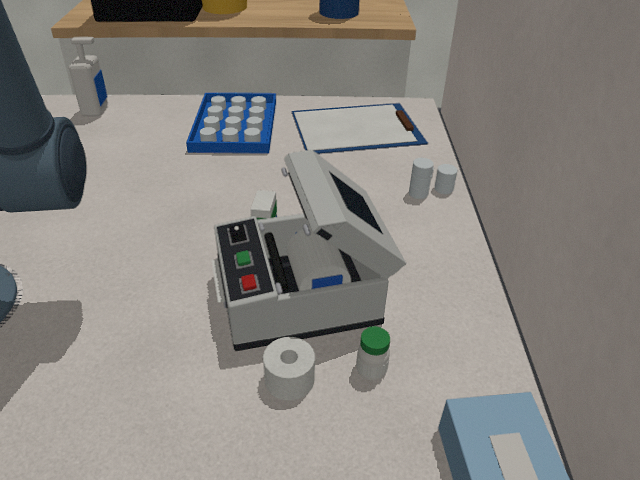

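The scene picture shows the printer from behind, with its lid up; its rear base corners are near (247,303) and (358,311). The side picture shows the deck, with the rocker at about (237,234), green key (244,258) and red key (249,283). The roll and pot stand on its right, the carton and bottle on its left. Next, an enlarged crop.

```bash
python3 - <<'E'
import cv2
a=cv2.imread("pics/side0.png")[145:345,205:405]
cv2.imwrite("pics/side0c.png",cv2.resize(a,None,fx=3,fy=3,interpolation=cv2.INTER_CUBIC))
E
```

```text
(no output)
```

View pics/side0c.png

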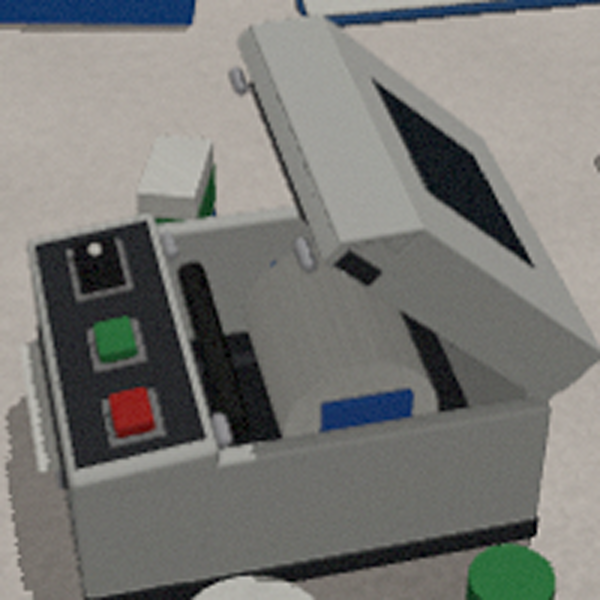

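```bash
cat > h.py <<'E'
import numpy as np,pickle
from scipy.spatial.transform import Rotation as Ro
from scipy.optimize import least_squares
def proj(p,X,R=None,t=None):
    R=p["R"] if R is None else R; t=p["t"] if t is None else t
    c=R@np.asarray(X)+t; u=c[:2]/c[2]; u=u*(1+p["k1"]*(u@u)); K=p["camera_matrix"]
    return np.array([K[0,0]*u[0]+K[0,2],K[1,1]*u[1]+K[1,2]])
def wristRt(s,p):
    T=np.eye(4);T[:3,:3]=Ro.from_quat(s["orientation"]).as_matrix();T[:3,3]=s["position"]
    M=np.linalg.inv(T@p["tool_from_camera"]);return M[:3,:3],M[:3,3]
def W(q,L):  # printer->world
    c,s=np.cos(q[2]),np.sin(q[2]);return np.array([q[0]+c*L[0]-s*L[1],q[1]+s*L[0]+c*L[1],L[2]])
def lid(a,f,y,h): # forward dist f, height h in shut lid frame
    return [.115-(f*np.cos(a)-h*np.sin(a)),y,.110+f*np.sin(a)+h*np.cos(a)]
E
cat > fit.py <<'E'
from h import *
s,d=pickle.load(open("s0.pkl","rb"))
def res(q):
    x,y,th,a,zk=q
    L=[("side",[-.089,-.010,zk],(243.3,256.7)),("side",[-.089,-.066,zk],(248.7,281)),
    ("side",[.125,-.1,0],(383.7,322.7)),("side",[-.125,-.1,0],(233.3,344.3)),
    ("scene",[.125,-.1,0],(247,305)),("scene",[.125,.1,0],(358,312)),
    ("side",lid(a,.135,-.098,.042),(348.3,222.3)),("side",lid(a,.135,.098,.042),(312.7,151.7))]
    return np.concatenate([proj(d[n],W(q,P))-m for n,P,m in L])
r=least_squares(res,[.6,-.05,0,.85,.12]);print(np.round(r.x,4));print(np.round(r.fun.reshape(-1,2),1))
q=r.x
print("push",W(q,lid(q[3],.11,0,.042)),"rocker",W(q,[-.089,.067,q[4]]),"feed",W(q,[-.089,-.01,q[4]]))
E
python3 fit.py
```

```text
[0.6031 0.0429 0.2335 0.7644 0.1136]
[[ 0.3  0.1]
 [-0.2 -0.2]
 [-0.2  2. ]
 [ 0.3  5.9]
 [-1.3  1.6]
 [ 1.1  4.8]
 [-3.9 -3.5]
 [-0.2 -4.1]]
push [0.66604614 0.05788169 0.21644751] rocker [0.50104089 0.08750081 0.11362095] feed [0.51885995 0.01259099 0.11362095]
```

```bash
python3 - <<'E'
from h import *
s,d=pickle.load(open("s0.pkl","rb"))
print(Ro.from_quat(s["orientation"]).as_matrix().round(3))
E
```

```text
[[-0.958 -0.     0.287]
 [-0.287  0.002 -0.958]
 [-0.    -1.    -0.002]]
```

carry_out(
  motion=[
    [[0, -1.6, 0], 0],
    [[-1.5, -3.84, -1.6], 0],
    [[-3, -3.84, -3.2], 0],
    [[-4.5, -3.84, -4.8], 0],
    [[-6, -3.84, -6.4], 0],
    [[-7.5, -3.84, -8], 0.3],
    [[-9, -3.84, -9.6], 0.66],
    [[-10.5, -3.84, -11.2], 0.66],
    [[-12, -3.84, -12.8], 0.66],
    [[-13.5, -3.84, -14.4], 0.66],
    [[-15, -3.84, -16], 0.66],
    [[-16, -3.84, -17], 0.66],
  ],
  gripper=-1,
)

```text
time_s: 1.15
position: [0.3845, -0.2238, 0.3005]
orientation: [-0.082, 0.703, -0.702, 0.082]
ft_force: [1.0, -0.3, -0.0]
gripper_width: 0.0173
```

carry_out(
  motion=[
    [[-1.2, 0, -1.45], 0],
    [[-2.4, 0, -2.9], 0],
    [[-3.6, 0, -4.3], 0],
    [[-4.8, 0, -5.7], 0],
    [[-6, 0, -7.2], 0],
    [[-7, 0, -8.36], 0],
    [[-7, 0, -8.36], 0],
    [[-7, 0, -8.36], 0],
    [[-7, 0, -8.36], 0],
  ],
)

```text
time_s: 1.9
position: [0.5066, 0.0209, 0.3004]
orientation: [-0.083, 0.703, -0.702, 0.083]
ft_force: [0.7, -0.5, 0.2]
gripper_width: 0.0005
```

```bash
python3 - <<'E'
from cell import manip
import cv2,pickle,numpy as np
s=manip.sense();print(s["position"],s["gripper_width"])
p=manip.snapshot("wrist");pickle.dump((s,p),open("w1.pkl","wb"))
cv2.imwrite("pics/w1.png",p["frame"][:,:,::-1])
E
```

```text
[0.50657436 0.02089457 0.30037663] 0.0004772135135850681
```

View pics/w1.png

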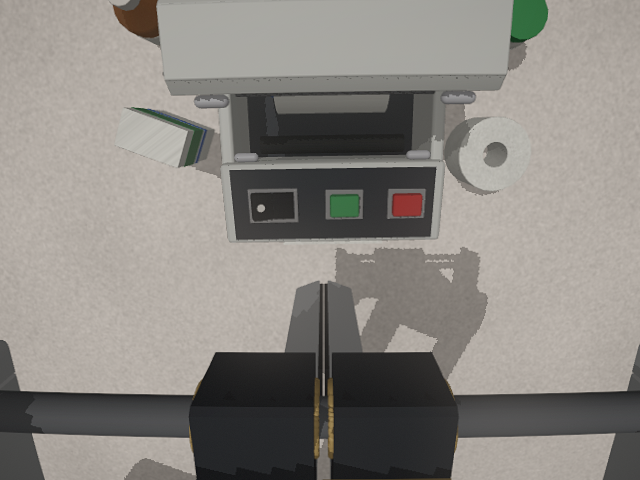

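The wrist view shows the deck from above. The green key's top is at (344,206), the red key's at (407,205), the rocker's frame centre at (273,206) with its dot at (261,208), and the lid brow at y≈80. Refitting the pose with these points.

```bash
cat > fit2.py <<'E'
from h import *
s,d=pickle.load(open("s0.pkl","rb"));s1,p=pickle.load(open("w1.pkl","rb"));d["wrist"]=p
R,t=wristRt(s1,p)
def res(q):
    x,y,th,a,zk=q
    L=[("side",[-.089,-.010,zk],(243.3,256.7),2),("side",[-.089,-.066,zk],(248.7,281),2),
    ("wrist",[-.089,-.010,zk],(344,206),2),("wrist",[-.089,-.066,zk],(407,205),2),("wrist",[-.089,.054,zk-.005],(273,206),1),
    ("side",[.125,-.1,0],(383.7,322.7),.5),("scene",[.125,-.1,0],(247,305),.5),("scene",[.125,.1,0],(358,312),.5),
    ("side",lid(a,.135,-.098,.042),(348.3,222.3),.5),("side",lid(a,.135,.098,.042),(312.7,151.7),.5)]
    return np.concatenate([w*(proj(d[n],W(q,P),*((R,t) if n=="wrist" else ()))-m) for n,P,m,w in L])
r=least_squares(res,[.6,.05,.2,.8,.12]);print(np.round(r.x,4));print(np.round(r.fun.reshape(-1,2),1))
q=r.x
print("rocker",W(q,[-.089,.067,q[4]]),"feed",W(q,[-.089,-.01,q[4]]))
Rt=Ro.from_quat(s1["orientation"]).as_matrix();print(Rt.round(3))
for a in [.9,q[3],.6,.4,.2,.07,0]:
    L=np.array(lid(a,.112,0,.042)); L[0]+=.008   # front edge of fingers at the push point
    X=W(q,L); print(round(a,2),X.round(4),((X-s1["position"])@Rt/.025).round(2))
E
python3 fit2.py
```

```text
[0.6029 0.0371 0.2573 0.7736 0.1206]
[[-0.3  0.2]
 [ 0.4 -0. ]
 [-0.   0.2]
 [ 0.1 -0.3]
 [-0.4  0.5]
 [ 0.4  1.5]
 [-1.4  0.9]
 [-0.1  1.4]
 [-0.8 -1. ]
 [-0.6 -1.5]]
rocker [0.49978793 0.07927773 0.12058338] feed [0.51938154 0.00481237 0.12058338]
[[-0.972 -0.001  0.233]
 [-0.233  0.001 -0.972]
 [ 0.001 -1.    -0.001]]
0.9 [0.6863 0.0591 0.2238] [-7.35  3.06  0.2 ]
0.77 [0.6727 0.0555 0.2183] [-6.79  3.28  0.21]
0.6 [0.6554 0.0509 0.2079] [-6.07  3.69  0.22]
0.4 [0.6379 0.0463 0.1923] [-5.35  4.32  0.24]
0.2 [0.6238 0.0426 0.1734] [-4.77  5.07  0.25]
0.07 [0.6167 0.0407 0.1597] [-4.47  5.62  0.26]
0 [0.6135 0.0399 0.152 ] [-4.34  5.93  0.27]
```

carry_out(
  motion=[
    [[-1.5, 0, 0], 0],
    [[-3, 0, 0], 0],
    [[-4.5, 0, 0], 0],
    [[-6, 0, 0.2], 0],
    [[-7.2, 0.3, 0.2], 0],
    [[-7.4, 1.3, 0.2], 0],
    [[-7.3, 2.3, 0.2], 0],
    [[-7, 2.9, 0.2], 0],
    [[-6.8, 3.3, 0.2], 0],
    [[-6.4, 3.5, 0.2], 0],
    [[-6.07, 3.7, 0.2], 0],
    [[-6.07, 3.7, 0.2], 0],
  ],
)

```text
time_s: 2.95
position: [0.6539, 0.0487, 0.2078]
orientation: [-0.082, 0.703, -0.702, 0.081]
ft_force: [-0.0, -0.1, -0.7]
gripper_width: 0.0003
```

carry_out(
  motion=[
    [[0.35, 0.3, 0], 0],
    [[0.7, 0.62, 0], 0],
    [[1.0, 1.0, 0], 0],
    [[1.3, 1.37, 0], 0],
    [[1.45, 1.65, 0], 0],
    [[1.6, 1.92, 0], 0],
  ],
)

```text
time_s: 3.45
position: [0.6152, 0.0386, 0.1605]
orientation: [-0.081, 0.702, -0.702, 0.081]
ft_force: [0.4, -0.3, 1.4]
gripper_width: 0.0007
```

carry_out(
  motion=[
    [[0.05, 0.12, 0], 0],
    [[0.1, 0.24, 0], 0],
    [[0.1, 0.36, 0], 0],
    [[0.1, 0.42, 0], 0],
    [[0.1, 0.42, 0], 0],
  ],
)

```text
time_s: 3.87
position: [0.6131, 0.0378, 0.1522]
orientation: [0.081, -0.702, 0.702, -0.081]
ft_force: [-6.2, -0.4, 11.2]
gripper_width: 0.0005
```

```bash
python3 - <<'E'
from cell import manip
import cv2,numpy as np
s=manip.sense();print(s["position"],s["ft_force"])
p=manip.snapshot("side")
cv2.imwrite("pics/side1.png",cv2.resize(p["frame"][145:345,205:405,::-1],None,fx=3,fy=3))
E
```

```text
[0.61312381 0.03783778 0.15216259] [-6.24609401 -0.36900778 11.22099814]
```

View pics/side1.png

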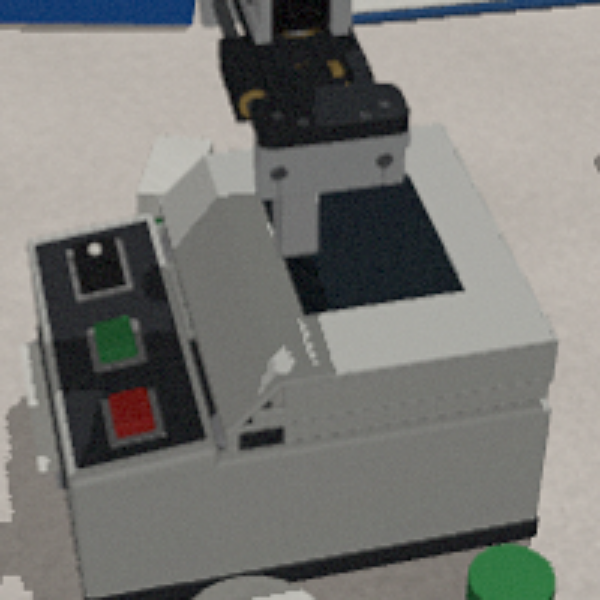

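The lid looks nearly or fully shut, with 11 N on the tool. I will push a few mm more to make sure it goes over the catch.

carry_out(
  motion=[
    [[0, 0.15, 0], 0],
    [[0, 0.3, 0], 0],
    [[0, 0.4, 0], 0],
    [[0, 0.4, 0], 0],
  ],
)

```text
time_s: 4.25
position: [0.6135, 0.0378, 0.1517]
orientation: [0.082, -0.702, 0.703, -0.081]
ft_force: [-25.2, 0.7, 44.8]
gripper_width: 0.0005
```

45 N moved it only 0.5 mm, stopping at z = 0.1517 against the 0.152 expected when shut, so the lid is home. Now up and over to the rocker's left half.

carry_out(
  motion=[
    [[0, -1, 0], 0],
    [[0, -1.6, 0], 0],
    [[1, -1.6, -0.7], 0],
    [[2, -1.6, -1.4], 0],
    [[3, -1.6, -2.1], 0],
    [[4.04, -1.6, -2.75], 0],
    [[4.04, -0.6, -2.75], 0],
    [[4.04, 0.4, -2.75], 0],
    [[4.04, 0.6, -2.75], 0],
    [[4.04, 0.6, -2.75], 0],
  ],
)

```text
time_s: 5.08
position: [0.4979, 0.0816, 0.1348]
orientation: [0.084, -0.702, 0.702, -0.079]
ft_force: [-0.2, 1.0, -0.2]
gripper_width: 0.0004
```

```bash
python3 - <<'E'
from cell import manip
from h import *
import cv2
s=manip.sense();print(s["position"],s["ft_force"])
p=manip.snapshot("wrist");R,t=wristRt(s,p)
q=[.6029,.0371,.2573]
for L in([-.089,.067,.1206],[-.089,-.01,.1206]): print(proj(p,W(q,L),R,t))
print("tip",proj(p,s["position"],R,t))
cv2.imwrite("pics/w2.png",p["frame"][:,:,::-1])
r=manip.snapshot("side")["frame"]
cv2.imwrite("pics/side2.png",cv2.resize(r[170:330,205:405,::-1],None,fx=4,fy=4)[:600])
E
```

```text
[0.49786126 0.08162721 0.1348393 ] [-0.2493428   1.0021649  -0.17839261]
[327.89574596 283.79422404]
[479.67323796 279.91497107]
tip [322.36586972 297.82951359]
```

View pics/w2.png

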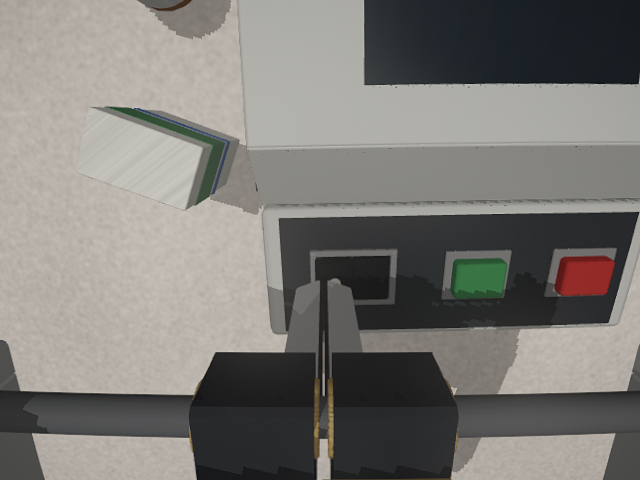

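View pics/side2.png

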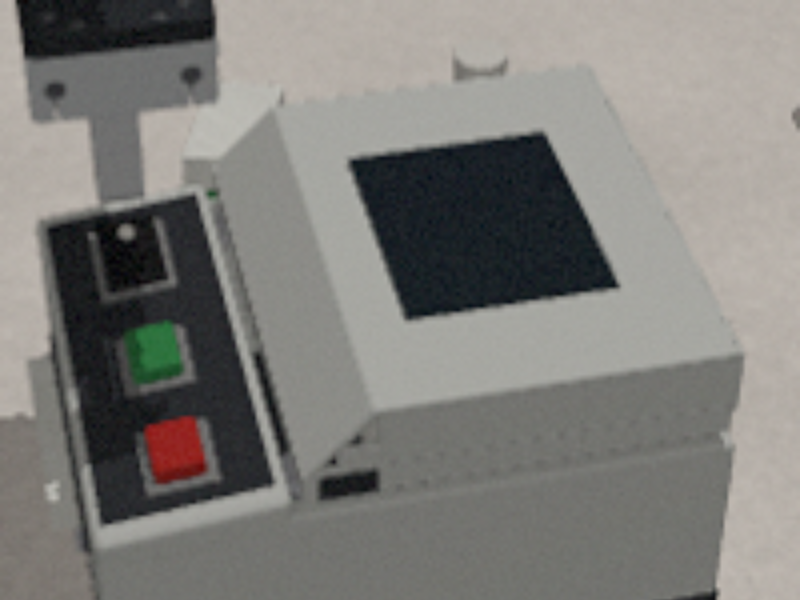

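The wrist view shows the fingertips over the rocker's dot at about (335,282), and the green key at (480,278) matches my projection. The side view shows the lid shut. Pressing the rocker.

carry_out(
  motion=[
    [[-0.05, 0.3, 0], 0],
    [[-0.05, 0.5, 0], 0],
    [[-0.05, 0.6, 0], 0],
    [[-0.05, 0.7, 0], 0],
    [[-0.05, 0.78, 0], 0],
    [[-0.05, 0.78, 0], 0],
  ],
)

```text
time_s: 5.68
position: [0.5016, 0.0816, 0.1181]
orientation: [0.082, -0.702, 0.703, -0.081]
ft_force: [0.9, 0.4, 1.3]
gripper_width: 0.0001
```

carry_out(
  motion=[
    [[0.05, 0.08, 0], 0],
    [[0.05, 0.16, 0], 0],
    [[0.05, 0.24, 0], 0],
    [[0.05, 0.3, 0], 0],
    [[0.05, 0.3, 0], 0],
  ],
)

```text
time_s: 6.1
position: [0.5022, 0.0816, 0.1168]
orientation: [0.081, -0.702, 0.703, -0.082]
ft_force: [-15.1, 1.5, 36.3]
gripper_width: 0.0006
```

36 N at z = 0.1168 is a hard stop. I will lift, go over the green key, and check the rocker.

carry_out(
  motion=[
    [[0, -0.7, 0], 0],
    [[0, -1.3, 0], 0],
    [[0.05, -1.3, 1], 0],
    [[0.05, -1.3, 2], 0],
    [[0.05, -1.3, 3.15], 0],
    [[0.05, -0.8, 3.15], 0],
    [[0.05, -0.8, 3.15], 0],
  ],
)

```text
time_s: 6.68
position: [0.5173, 0.0041, 0.1345]
orientation: [-0.082, 0.703, -0.702, 0.08]
ft_force: [-0.7, 0.6, -0.6]
gripper_width: 0.0002
```

```bash
python3 - <<'E'
from cell import manip
from h import *
import cv2
s=manip.sense();print(s["position"],s["ft_force"])
p=manip.snapshot("wrist")["frame"][180:340,160:480,::-1]
r=manip.snapshot("side")["frame"][200:310,205:325,::-1]
a=cv2.resize(p,(640,320));b=cv2.resize(r,(305,280),interpolation=cv2.INTER_CUBIC)
o=np.zeros((600,640,3),np.uint8);o[:320]=a;o[320:,:305]=b
cv2.imwrite("pics/c3.png",o)
E
```

```text
[0.5173272  0.00412792 0.13450522] [-0.68735055  0.63897995 -0.63642585]
```

View pics/c3.png

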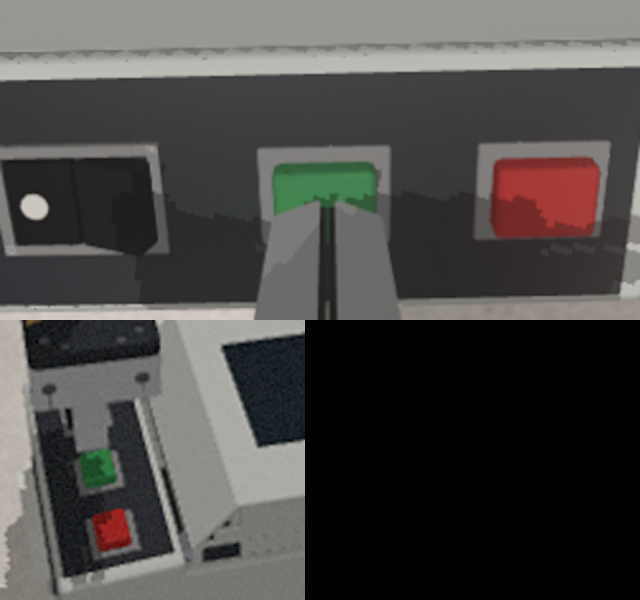

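The rocker is on: its right half now stands raised at (120,200) in the crop. The tip is centred over the green key. Pressing feed.

carry_out(
  motion=[
    [[-0.05, 0.4, 0], 0],
    [[-0.05, 0.6, 0], 0],
    [[-0.05, 0.75, 0], 0],
    [[-0.05, 0.85, 0], 0],
    [[-0.05, 0.9, 0], 0],
    [[-0.05, 0.9, 0], 0],
  ],
)

```text
time_s: 7.28
position: [0.5195, 0.0066, 0.1169]
orientation: [-0.083, 0.703, -0.702, 0.081]
ft_force: [-10.8, 4.0, 24.1]
gripper_width: 0.0007
```

24 N is well past the 4.5 N bottoming force. I will hold it briefly, then lift well clear.

carry_out(
  motion=[
    [[0, 0.1, 0], 0],
    [[0, 0.1, 0], 0],
    [[0, -0.8, 0], 0],
    [[0, -2.4, 0], 0],
    [[0, -4, 0], 0],
    [[0.5, -5.5, 0], 0],
    [[1, -6.5, 0], 0],
    [[1, -6.5, 0], 0],
    [[1, -6.5, 0], 0],
  ],
)

```text
time_s: 8.03
position: [0.4959, 0.0009, 0.2808]
orientation: [0.082, -0.702, 0.702, -0.083]
ft_force: [1.1, 0.5, -1.3]
gripper_width: 0.0004
```

```bash
python3 - <<'E'
from cell import manip
import cv2
s=manip.sense();print(s["position"],s["ft_force"])
cv2.imwrite("pics/w4.png",manip.snapshot("wrist")["frame"][:,:,::-1])
E
```

```text
[0.49590877 0.00093415 0.2807597 ] [ 1.06221064  0.53884979 -1.27134239]
```

View pics/w4.png

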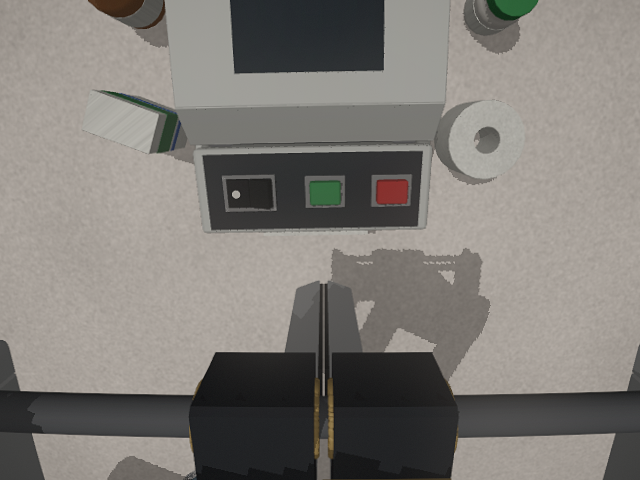

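The lid is shut, the rocker at (250,193) is over to on, both keys are up and the stock looks undisturbed. The arm is clear, so I am handing in.

```bash
python3 -c "
from cell import manip
print(manip.hand_in())"
```

```text
the job is handed in; nothing more can be done
None
```

I pushed the lid shut, pressed the rocker's left half to switch the printer on, then pressed the green feed key and let it come up. The job was handed in with the arm clear, after about 8 s of robot time. No verdict was reported.

- **Lid:** it stopped hard at z = 0.1517 m under 45 N, against about 0.152 m expected when shut. The later pictures show it shut.
- **Rocker:** it reached a hard stop at 36 N, and the close-up picture afterwards shows its right half raised, so it is on.
- **Feed key:** it took 24 N, well past the 4.5 N needed to bottom it. I judged full travel from force. The tip stopped at z = 0.1169 m, about 1 mm higher than I had estimated for full travel, which is within the calibration error.
- **Final picture:** both keys are up and the four stock items look undisturbed. I checked the stock by eye only and did not measure its positions.

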